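Switch on the bench instruments in order

TASK

Switch on the three bench instruments by pressing their keys lightly with the fingertips, in this order: the bar key of the block heater, then the single key of the mini centrifuge, then the bar key of the vortex mixer, each pushed well in so that it stays down. Leave the round keys of the heater and the mixer alone, never press harder than 20 N, and do not pick up or shift any instrument or the tube rack, bottle and tip box standing around them.

Things in the scene. Friction and masses are not known exactly. Their poses are not given: they have to be found in the camera images.
- heater: Block heater: white box 180 mm (x) by 150 mm (y), deck 70 mm high, on its rear half an aluminium block (90 x 120 mm, top at 100 mm, local x -5 to +85 mm) with round wells and a few tube caps reaching 112 mm. Loose, 2 to 3 kg. Origin: centre of the underside; local -x is its front, where the two keys are; z up.
- heater_bar (a joint): Latching key, white cap on a black rubber stem. The stem slides straight down 8 mm against about 2 N of friction and stays where left. Joint value (stem) in m: 0 = up, 0.008 = fully down; counts as down from 0.005. The heater's bar key, 18 mm (x) by 44 mm (y), at local x -60, y +36 mm.
- heater_bar_top (a point): Centre of the cap's top face, moves with the key: 20 mm above the deck when up (may start up to 1 mm down), 12 mm when down and let go; axes as the instrument's. The cap also gives up to 6 mm on a spring, 1.5 N per mm (about 1.3 mm before the stem moves), and springs back. Heater bar key.
- heater_round (a joint): Latching key, white cap on a black rubber stem. The stem slides straight down 8 mm against about 2 N of friction and stays where left. Joint value (stem) in m: 0 = up, 0.008 = fully down; counts as down from 0.005. The heater's round key, 24 mm diameter, at local x -60, y -40 mm. To be left up.
- spinner: Mini centrifuge: round white base 124 mm across with a clear dome (top at 115 mm) centred at local x +30 mm, and a front tongue 76 mm wide reaching to local x -100 mm with its deck 56 mm high. Loose, 1.2 to 1.6 kg. Origin: underside, between dome and key; local -x is its front; z up.
- spinner_key (a joint): Latching key, white cap on a black rubber stem. The stem slides straight down 8 mm against about 2 N of friction and stays where left. Joint value (stem) in m: 0 = up, 0.008 = fully down; counts as down from 0.005. The centrifuge's only key, round, 28 mm diameter, at local x -72, y 0, on the tongue.
- spinner_key_top (a point): Centre of the cap's top face, moves with the key: 20 mm above the deck when up (may start up to 1 mm down), 12 mm when down and let go; axes as the instrument's. The cap also gives up to 6 mm on a spring, 1.5 N per mm (about 1.3 mm before the stem moves), and springs back. Centrifuge key; its centre is 44 mm in front of the round base.
- mixer: Vortex mixer: grey box 170 mm (x) by 140 mm (y), deck 62 mm high, with a round white column (84 mm across at the foot, centred at local x +32 mm) carrying a black rubber cup, top at 128 mm. Loose, 2 to 3 kg. Origin: centre of the underside; local -x is its front, where the two keys are; z up.
- mixer_bar (a joint): Latching key, white cap on a black rubber stem. The stem slides straight down 8 mm against about 2 N of friction and stays where left. Joint value (stem) in m: 0 = up, 0.008 = fully down; counts as down from 0.005. The mixer's bar key, 18 mm (x) by 44 mm (y), at local x -58, y +34 mm.
- mixer_bar_top (a point): Centre of the cap's top face, moves with the key: 20 mm above the deck when up (may start up to 1 mm down), 12 mm when down and let go; axes as the instrument's. The cap also gives up to 6 mm on a spring, 1.5 N per mm (about 1.3 mm before the stem moves), and springs back. Mixer bar key.
- mixer_round (a joint): Latching key, white cap on a black rubber stem. The stem slides straight down 8 mm against about 2 N of friction and stays where left. Joint value (stem) in m: 0 = up, 0.008 = fully down; counts as down from 0.005. The mixer's round key, 24 mm diameter, at local x -58, y -40 mm. To be left up.
- rack: Bystander: green tube rack 58 x 118 mm, 54 mm high with its capped tubes, loose. Origin: centre of the underside.
- reagent: Bystander: amber reagent bottle, 52 mm diameter, 110 mm high, loose. Origin: centre of the underside.
- tipbox: Bystander: clear pipette-tip box with blue tray, 85 x 122 mm, 59 mm high, loose. Origin: centre of the underside.

How it is judged:
On the way, in this order (a step that is already met when the one before it is completed fails the run):
1. the block heater's bar key is down (value of joint heater_bar above 0.005 m), for 0.1 s.
2. the mini centrifuge's key is down (value of joint spinner_key above 0.005 m), for 0.1 s.
3. the vortex mixer's bar key is down (value of joint mixer_bar above 0.005 m), for 0.1 s.
At the end, for the whole second after the job is handed in: The heater's bar key, the centrifuge's key and the mixer's bar key are each down by more than 5 of their 8 mm; the round keys of heater and mixer are down less than 2 mm; every instrument and bystander is at rest within 12 mm of its starting place, the bystanders upright (within 0.2 rad) (value of joint each of heater_bar, spinner_key, mixer_bar above 0.005 m and value of joint each of heater_round, mixer_round below 0.002 m and distance of each of heater, spinner, mixer, rack, reagent, tipbox from where it was at the start of the episode below 0.012 m and angle between each of rack, reagent, tipbox's own z axis and vertical below 0.2 rad and linear speed of each of heater, spinner, mixer, rack, reagent, tipbox below 0.02 m/s); the robot touches nothing.
It fails at once if a key is pressed out of order (centrifuge before the heater's bar key is down, or mixer before the centrifuge's key is down) ((value of joint spinner_key above 0.002 m and value of joint heater_bar below 0.005 m) or (value of joint mixer_bar above 0.002 m and value of joint spinner_key below 0.005 m)).
It fails at once if a round key of the heater or the mixer is pressed (over 2 mm) (value of joint any of heater_round, mixer_round above 0.002 m).
It fails at once if the robot pushes on an instrument with more than 20 N (contact force between any of the fingers, the arm and heater above 20 N or contact force between any of the fingers, the arm and spinner above 20 N or contact force between any of the fingers, the arm and mixer above 20 N).
It fails at once if an instrument is lifted, or shifted by more than 12 mm (distance of any of heater, spinner, mixer from where it was at the start of the episode above 0.012 m).
It fails at once if the tube rack, bottle or tip box is lifted, tipped, or shifted by more than 12 mm (distance of any of rack, reagent, tipbox from where it was at the start of the episode above 0.012 m or angle between any of rack, reagent, tipbox's own z axis and vertical above 0.2 rad).
It also fails if it takes over 51 s, if anything falls off the work surface, if the arm or the gripper's body presses on something with over 40 N, if the wrist force passes 120 N, or if a joint passes its speed limit or range.

ROBOT

A 6-joint arm with a two-finger parallel gripper is mounted at the origin on the work surface. World frame = base frame: x ahead of the robot, y to its left, z up, the work surface at z = 0. Lengths are in m, angles in rad, forces in N, time in s.
With the tool pointing down it reaches from about 0.225 to 0.875 m from the base axis. Payload 3.4 kg.
Tool frame: the origin (TCP) lies where the fingers leave the gripper's body, on its centre line; the fingertips stand 73 mm ahead of it and the grasp point (between the pads) lies 54 mm ahead of it (manip.grip_point_offset is the distance from the TCP to the grasp point, in m); z points along the fingers, y is the line along which they close (so a half turn about z gives the same grasp; the last joint's range is limited). The gripper opens to 85 mm and grips with 20 to 120 N. Pads are 22 mm wide; open, the fingers measure 114 mm over their backs; the gripper's body (76 mm by 85 mm) begins 54 mm behind the grasp point. The pads swing forward as they close: fully open they stand 13 mm farther back than shut.
Start: joints at [-1.292, 0.276, 1.505, -0, 1.361, -0.121], TCP at [0.224, -0.53, 0.304] pointing down, gripper open.
Joint ranges: [-2.89, 2.89], [-0.75, 2.08], [0.22, 2.7], [-1.18, 4.32], [0.11, 2.71], [-2.7, 2.7]. Speed limits (rad/s): [2.57, 2.57, 3.14, 3.14, 3.14, 3.14].

INTERFACE

Orientations are given as a unit quaternion [w, x, y, z].
In Python, from rig import sensors, cams, manip, spotter gives the robot as it stands.
- The arm moves only by the tool drive_tool, never from a script. Its argument "targets" is a list of rows, each a list of 4 numbers: the shift along the world's x, y, z in m, then the turn about the world's z in degrees. In form: [[dx, dy, dz, spin], ...]. A call has exactly 5 rows; each row shifts and turns the commanded pose from where the row before left it; what a row does not reach is not made up. A row lasts 1/8 s, in which the tool goes at most 62.5 mm and 10.7 degrees, less where a joint would pass 70% of its speed; a pose out of reach is approached as far as the arm can. A call is refused whole if a number of a shift passes 0.0625 or a number of a turn 10.7, either way. A call with a gripper value outside its range is refused whole. "jaw" is the finger opening in m, from 0 to 0.0854, set as the call begins (left out, the last holds). The fingers move at their own pace and stop on an object; "force" is the grip in N (left out, the last holds). Time passes only in rows, so rows that do not move let the fingers close, or fill a call up. It gives the time, the measured TCP pose, the force and the opening at its end, in the units of the state.
- sensors.get_state(): the state, without advancing time (a new reading comes with each control period).
- cams.get_image(name): name is "scene" or "top"; returns a dict with "color" (400x640x3 uint8, red, green, blue), "intrinsics" (3x3 intrinsics, pixels), "D" ([k1, k2, p1, p2, k3] as OpenCV has them; the pictures are not rectified), "R" (3x3) and "t" (3): a world point X has camera coordinates R X + t. Camera axes: x right, y down, z forward; pixel columns grow to the right and rows downward; lengths in m; the calibration is good to about 2 mm. A picture is of the moment at which its call begins. There is no depth.
- manip.sign_off(): hands the job in, once; it reports no verdict.
Trained networks look in the newest picture that a camera, given by its name, has taken for a name from the list of things; names that differ only in an ending like _2 or _b are one class to them, and where a whole thing is asked for, a point or a joint stands for the part that bears it (a point fixed in the world has none). Each returns a list of dicts, best first, with "score" (0 to 1); they miss things now and then, are a little off and sometimes report something else, mostly with a low value. They report only what shows in the picture. A call takes as long as a camera call.
- spotter.find_in(query, camera): "point" ([x, y, z] in m, in world coordinates, good to about 4 mm: the middle of the surface that is visible of it).
- spotter.landmark_of(query, camera): "point" ([x, y, z] in m, in world coordinates, good to about 4 mm: a listed point, or the origin of a listed thing).
The state is a dict: "clock": time; "qpos": joint angles; "qd": joint speeds; "effort": joint torques, N m; "position": TCP position; "ee_rot": TCP orientation; "contact_force": force on the tool from outside, world axes, zero at the start; "moment": the same for the moment, N m; "width": finger opening in m.
Only numpy, scipy, OpenCV 4.12 (cv2) and the standard library are available. Lean on these libraries where they do the work, as an engineer would, in place of code of your own. Each camera call takes 0.05 s, during which the arm holds its last target. There are 200 camera calls.

## Working session

There is one attempt and no reset: what is moved stays moved. The work goes in short steps, Python scripts to look and compute and a tool call to move; the robot and the scene stay as the last step left them, time stands still between calls to the robot, and variables do not carry over. Pictures are saved under pics/ and viewed, on a budget of 10 in all, crops included, one or two more only if the job needs it, and the job is handed in when it is done.

Besides the shell and the picture viewer there is one more tool, called by a JSON object that holds its "op" and its "data", one argument or row to a line. drive_tool: Moves the arm, as the interface text tells. Its arguments: {"type":"object","properties":{"targets":{"type":"array","items":{"type":"array","items":{"type":"number"}}},"jaw":{"type":"number"},"force":{"type":"number"}},"required":["targets"]}

```bash
mkdir -p pics; python3 - <<'E'
from rig import sensors,cams,spotter
import cv2,numpy as np
for c in("scene","top"):
    im=cams.get_image(c); cv2.imwrite(f"pics/{c}1.png",im["color"][:,:,::-1])
    print(c,im["intrinsics"].tolist(),im["D"],(-im["R"].T@im["t"]))
    for q in("heater_bar_top","spinner_key_top","mixer_bar_top","heater","spinner","mixer","rack","reagent","tipbox"):
        r=spotter.landmark_of(q,c); print(q,[(np.round(d["point"],4).tolist(),round(d["score"],2)) for d in r[:3]])
    for q in("heater_bar","spinner_key","mixer_bar","heater_round","mixer_round"):
        r=spotter.find_in(q,c); print("find",q,[(np.round(d["point"],4).tolist(),round(d["score"],2)) for d in r[:3]])
s=sensors.get_state();print(s["clock"],s["position"],s["ee_rot"],s["contact_force"],s["width"])
E
```

```text
scene [[386.4700693540143, 0.0, 323.9612276917674], [0.0, 386.4700693540143, 197.61147831338374], [0.0, 0.0, 1.0]] [-0.08688112  0.          0.          0.          0.        ] [1.01884438 0.62387199 0.93681583]
heater_bar_top [([0.4696, -0.2491, 0.0913], 0.63)]
spinner_key_top []
mixer_bar_top [([0.4992, 0.0109, 0.0808], 0.52)]
heater [([0.5152, -0.3068, -0.0016], 0.7)]
spinner [([0.505, 0.3112, 0.0031], 0.67)]
mixer [([0.5602, -0.0029, -0.004], 0.83)]
rack [([0.3733, 0.0112, 0.0024], 0.77), ([0.5143, -0.3046, 0.0028], 0.67)]
reagent [([0.7689, 0.1757, -0.0003], 0.64)]
tipbox [([0.7742, -0.2089, 0.0041], 0.63)]
find heater_bar [([0.4686, -0.2407, 0.0885], 0.53)]
find spinner_key []
find mixer_bar [([0.4701, -0.2407, 0.0886], 0.69), ([0.4734, -0.2476, 0.0902], 0.24)]
find heater_round [([0.5342, -0.2657, 0.0689], 0.3)]
find mixer_round [([0.5221, -0.0622, 0.0774], 0.51), ([0.593, 0.0304, 0.0617], 0.44)]
top [[442.5044520705895, 0.0, 325.8322704628531], [0.0, 442.5044520705895, 202.77349528312223], [0.0, 0.0, 1.0]] [-0.03644058  0.          0.          0.          0.        ] [4.50306
[... 301 characters left out ...]
 0.77), ([0.465, -0.2471, 0.0896], 0.31)]
mixer []
rack [([0.3698, 0.0174, 0.0002], 0.67)]
reagent [([0.7727, 0.1778, 0.0004], 0.85)]
tipbox [([0.77, -0.2105, -0.0008], 0.94), ([0.7701, 0.1748, 0.0032], 0.69)]
find heater_bar [([0.4713, -0.2471, 0.0945], 0.66), ([0.4325, 0.3002, 0.0718], 0.53)]
find spinner_key [([0.4345, 0.2986, 0.0729], 0.47), ([0.7647, -0.2046, 0.0538], 0.16)]
find mixer_bar [([0.4968, 0.0078, 0.0786], 0.59)]
find heater_round [([0.4414, -0.3215, 0.0933], 0.5), ([0.5133, 0.2993, 0.0931], 0.3)]
find mixer_round []
1.5 [ 0.22379091 -0.52970385  0.30392661] [4.71394937e-05 9.80089993e-01 1.98553781e-01 4.20493389e-06] [ 0.84361775 -0.31280652 -0.07351963] 0.08549983137864303
```

View pics/scene1.png

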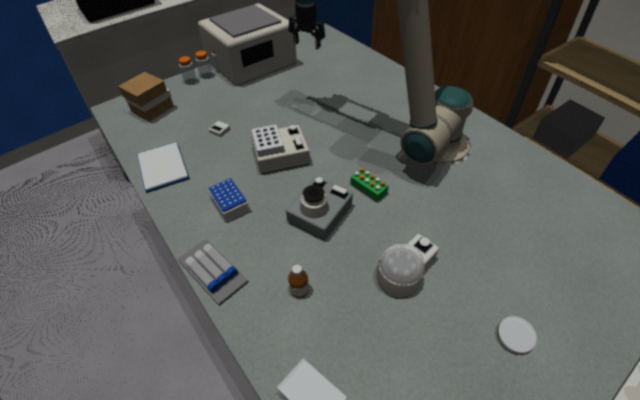

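View pics/top1.png

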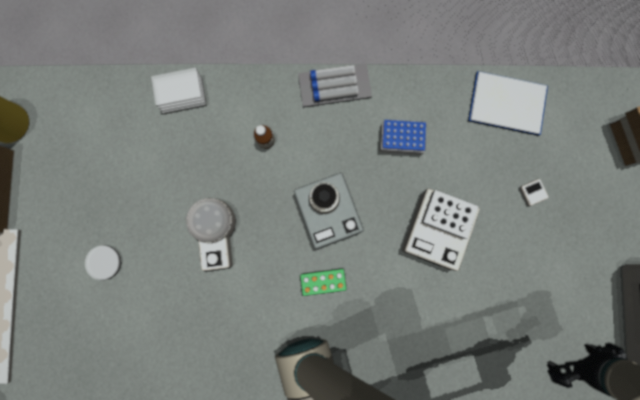

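Top view: heater bar key near (424,244) and its round key near (450,255). Centrifuge key is near (213,258). Mixer bar key is near (323,235) and its round key near (349,225). The rack is at (323,281). I'll enlarge the keys to measure them.

```bash
cat > h.py <<'E'
import numpy as np,cv2
def ray(im,px,z):
    u=cv2.undistortPoints(np.array([[px]],float),im["intrinsics"],np.array(im["D"]))[0,0]
    R=im["R"];c=-R.T@im["t"];d=R.T@np.array([u[0],u[1],1]);return c+d*(z-c[2])/d[2]
E
python3 - <<'E'
from rig import cams
import cv2,numpy as np
from h import ray
im=cams.get_image("top");b=im["color"][:,:,::-1]
t=[cv2.resize(b[y-28:y+28,x-37:x+38],None,fx=7,fy=7,interpolation=cv2.INTER_CUBIC)[:290*2] for x,y in((430,246),(213,250),(333,230))]
o=np.hstack(t);o=cv2.resize(o,(800,200)) if 0 else np.vstack([np.hstack(t[:2]),])
o=np.vstack([np.hstack([cv2.resize(t[0],(400,298)),cv2.resize(t[1],(400,298))]),np.hstack([cv2.resize(t[2],(400,298)),np.zeros((298,400,3),np.uint8)])])
cv2.imwrite("pics/c.png",o)
for n,p,z in(("h",(424,244.5),.09),("hr",(450,255.5),.09),("s",(213,258),.076),("m",(323.5,235),.082),("mr",(349.5,225),.082)):print(n,ray(im,p,z).round(4))
E
```

```text
h [ 0.4721 -0.2511  0.09  ]
hr [ 0.444  -0.3177  0.09  ]
s [0.4354 0.2956 0.076 ]
m [0.4962 0.0081 0.082 ]
mr [ 0.5224 -0.0595  0.082 ]
```

View pics/c.png

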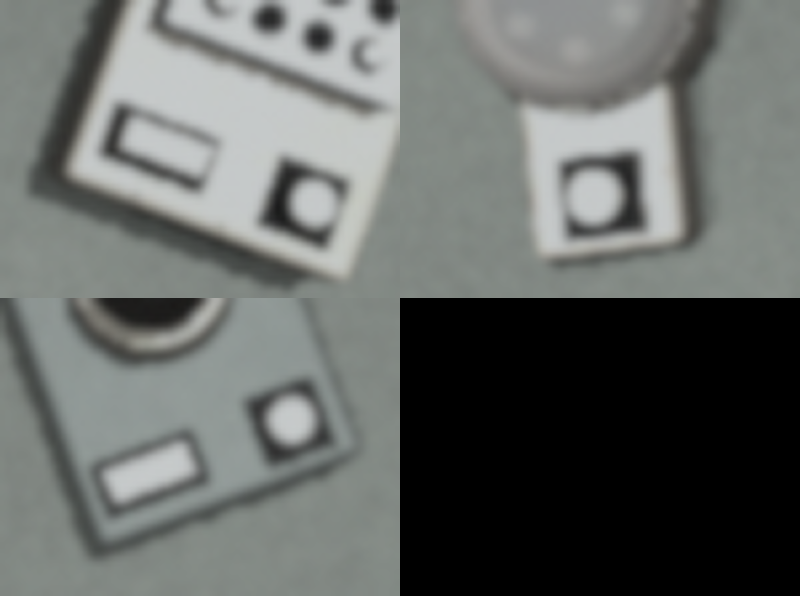

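Network and pixel estimates agree within a few mm. Targets: heater bar (0.4695,-0.2505), centrifuge (0.434,0.298), mixer bar (0.497,0.009).

{"op": "drive_tool", "data": {
  "targets": [
    [0.025,0.028,0,0],
    [0.025,0.028,0,0],
    [0.025,0.028,0,0],
    [0.025,0.028,0,0],
    [0.025,0.028,0,0]
  ],
  "jaw": 0,
  "force": 20
}}

```text
clock: 2.17
position: [0.3495, -0.3887, 0.304]
ee_rot: [0.0, 0.98, 0.198, 0.0]
contact_force: [0.2, -0.4, 1.1]
width: 0.0001
```

{"op": "drive_tool", "data": {
  "targets": [
    [0.024,0.028,-0.02,0],
    [0.024,0.028,-0.02,0],
    [0.024,0.028,-0.02,0],
    [0.024,0.028,-0.02,0],
    [0.024,0.027,-0.02,0]
  ]
}}

```text
clock: 2.8
position: [0.4696, -0.2498, 0.2035]
ee_rot: [0.0, 0.98, 0.199, 0.0]
contact_force: [0.9, 0.1, -0.1]
width: -0.0001
```

{"op": "drive_tool", "data": {
  "targets": [
    [0,0,-0.008,0],
    [0,0,-0.006,0],
    [0,0,-0.006,0],
    [0,0,0,0],
    [0,0,0,0]
  ]
}}

```text
clock: 3.42
position: [0.4687, -0.2513, 0.1843]
ee_rot: [0.0, 0.98, 0.198, 0.0]
contact_force: [0.0, 1.0, 0.0]
width: 0.0004
```

```bash
python3 - <<'E'
from rig import cams
import cv2,numpy as np
a=cams.get_image("scene")["color"][90:190,220:340,::-1];b=cams.get_image("top")["color"][190:290,370:490,::-1]
cv2.imwrite("pics/d.png",np.hstack([cv2.resize(i,(400,333),interpolation=cv2.INTER_CUBIC) for i in(a,b)]))
E
```

```text
(no output)
```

View pics/d.png

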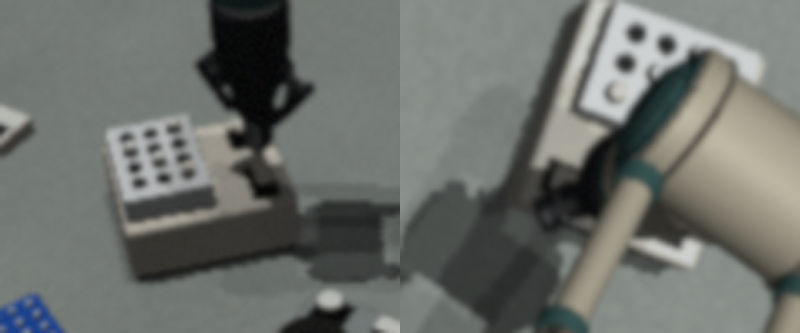

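The fingertips sit just above the heater's bar key in the scene crop, near (255,165). Pressing slowly.

{"op": "drive_tool", "data": {
  "targets": [
    [0,0,-0.006,0],
    [0,0,-0.004,0],
    [0,0,-0.004,0],
    [0,0,-0.002,0],
    [0,0,0,0]
  ]
}}

```text
clock: 4.15
position: [0.4688, -0.2506, 0.1677]
ee_rot: [-0.0, 0.98, 0.199, -0.0]
contact_force: [0.1, 0.1, -0.1]
width: 0.0
```

{"op": "drive_tool", "data": {
  "targets": [
    [0,0,-0.002,0],
    [0,0,-0.002,0],
    [0,0,-0.001,0],
    [0,0,0,0],
    [0,0,0,0]
  ]
}}

```text
clock: 4.78
position: [0.4688, -0.2507, 0.163]
ee_rot: [0.0, 0.98, 0.199, 0.0]
contact_force: [-0.6, -0.2, 0.5]
width: -0.0002
```

{"op": "drive_tool", "data": {
  "targets": [
    [0,0,-0.001,0],
    [0,0,-0.001,0],
    [0,0,-0.001,0],
    [0,0,0,0],
    [0,0,0,0]
  ]
}}

```text
clock: 5.4
position: [0.4689, -0.2508, 0.16]
ee_rot: [0.0, 0.98, 0.199, 0.0]
contact_force: [0.8, -1.1, 1.2]
width: 0.0
```

{"op": "drive_tool", "data": {
  "targets": [
    [0,0,-0.001,0],
    [0,0,-0.001,0],
    [0,0,-0.001,0],
    [0,0,0,0],
    [0,0,0,0]
  ]
}}

```text
clock: 6.02
position: [0.4689, -0.2508, 0.1569]
ee_rot: [0.0, 0.98, 0.199, 0.0]
contact_force: [0.4, -1.2, 1.4]
width: 0.0002
```

{"op": "drive_tool", "data": {
  "targets": [
    [0,0,-0.001,0],
    [0,0,-0.001,0],
    [0,0,0,0],
    [0,0,0,0],
    [0,0,0,0]
  ]
}}

```text
clock: 6.65
position: [0.4689, -0.2507, 0.155]
ee_rot: [0.0, 0.98, 0.199, 0.0]
contact_force: [0.1, -0.3, 2.4]
width: -0.0
```

{"op": "drive_tool", "data": {
  "targets": [
    [0,0,-0.001,0],
    [0,0,-0.001,0],
    [0,0,0,0],
    [0,0,0,0],
    [0,0,0,0]
  ]
}}

```text
clock: 7.28
position: [0.4689, -0.2507, 0.153]
ee_rot: [0.0, 0.98, 0.199, 0.0]
contact_force: [2.1, -0.9, 2.7]
width: 0.0001
```

{"op": "drive_tool", "data": {
  "targets": [
    [0,0,-0.001,0],
    [0,0,-0.001,0],
    [0,0,0,0],
    [0,0,0,0],
    [0,0,0,0]
  ]
}}

```text
clock: 7.9
position: [0.4689, -0.2507, 0.1512]
ee_rot: [0.0, 0.98, 0.199, 0.0]
contact_force: [1.1, -0.6, 5.5]
width: -0.0001
```

About 5.5 N, so the heater key is bottomed. Retreating and moving to the centrifuge.

{"op": "drive_tool", "data": {
  "targets": [
    [0,0,0.01,0],
    [0,0,0.02,0],
    [0,0,0.03,0],
    [0,0,0.03,0],
    [0,0,0.02,0]
  ]
}}

```text
clock: 8.52
position: [0.4683, -0.2503, 0.2621]
ee_rot: [-0.0, 0.98, 0.199, -0.0]
contact_force: [-0.0, 0.2, -0.4]
width: -0.0003
```

{"op": "drive_tool", "data": {
  "targets": [
    [-0.003,0.055,0,0],
    [-0.004,0.055,0,0],
    [-0.004,0.055,0,0],
    [-0.004,0.055,0,0],
    [-0.004,0.055,0,0]
  ]
}}

```text
clock: 9.15
position: [0.4485, 0.0261, 0.2608]
ee_rot: [-0.0, 0.98, 0.198, -0.001]
contact_force: [1.2, -0.5, 0.5]
width: -0.0001
```

{"op": "drive_tool", "data": {
  "targets": [
    [-0.004,0.055,0,0],
    [-0.004,0.055,0,0],
    [-0.004,0.055,0,0],
    [-0.004,0.055,0,0],
    [0,0.054,0,0]
  ]
}}

```text
clock: 9.78
position: [0.4324, 0.2997, 0.2607]
ee_rot: [0.0, 0.98, 0.199, -0.001]
contact_force: [1.4, -0.3, 0.5]
width: -0.0001
```

```bash
python3 - <<'E'
from rig import cams,sensors,spotter
import cv2,numpy as np
a=cams.get_image("scene")["color"];b=cams.get_image("top")["color"]
cut=lambda i,y,x:cv2.resize(i[y:y+75,x:x+90,::-1],(400,333),interpolation=cv2.INTER_CUBIC)
cv2.imwrite("pics/e.png",np.hstack([cut(a,200,360),cut(b,205,390)]))
s=sensors.get_state();print(s["position"],s["contact_force"])
for q in("heater_bar_top","spinner_key_top","mixer_bar_top"):
  for c in("scene","top"):print(q,c,[(d["point"],d["score"]) for d in spotter.landmark_of(q,c)[:2]])
E
```

```text
[0.4328357  0.30263992 0.26054788] [-0.15053925 -0.2323829  -0.33564994]
heater_bar_top scene [([0.4702, -0.2493, 0.0815], 0.55), ([0.5075, 0.3096, 0.003], 0.19)]
heater_bar_top top [([0.4666, -0.2477, 0.0842], 0.51)]
spinner_key_top scene [([0.4328, 0.3015, 0.0713], 0.39)]
spinner_key_top top [([0.4299, 0.302, 0.0714], 0.59), ([0.7689, 0.1782, -0.0016], 0.58)]
mixer_bar_top scene [([0.4976, 0.0093, 0.0843], 0.51)]
mixer_bar_top top [([0.497, 0.0103, 0.0851], 0.44)]
```

View pics/e.png

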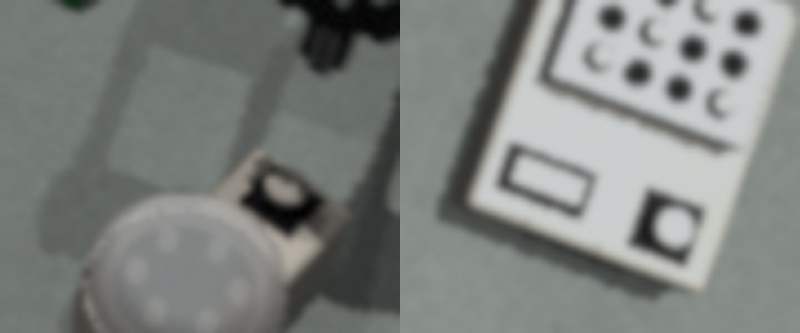

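Heater bar cap now reads about 82–84 mm, down from 91, and sits low in its recess, so it is latched. The centrifuge key is at about (0.433, 0.300). Descending.

{"op": "drive_tool", "data": {
  "targets": [
    [0,0,-0.025,0],
    [0,0,-0.03,0],
    [0,0,-0.03,0],
    [0,0,-0.015,0],
    [0,0,-0.004,0]
  ]
}}

```text
clock: 10.8
position: [0.4338, 0.2975, 0.1564]
ee_rot: [0.0, 0.98, 0.198, -0.001]
contact_force: [-0.1, 0.6, -0.0]
width: -0.0001
```

{"op": "drive_tool", "data": {
  "targets": [
    [0,0,-0.002,0],
    [0,0,-0.002,0],
    [0,0,0,0],
    [0,0,0,0],
    [0,0,0,0]
  ]
}}

```text
clock: 11.42
position: [0.4339, 0.2984, 0.1531]
ee_rot: [-0.0, 0.98, 0.199, 0.0]
contact_force: [-0.4, 0.3, 0.5]
width: 0.0001
```

{"op": "drive_tool", "data": {
  "targets": [
    [0,0.001,-0.002,0],
    [0,0,-0.002,0],
    [0,0,-0.001,0],
    [0,0,-0.001,0],
    [0,0,0,0]
  ]
}}

```text
clock: 12.05
position: [0.4337, 0.2993, 0.1469]
ee_rot: [0.0, 0.98, 0.199, -0.0]
contact_force: [-1.0, 0.3, 2.5]
width: -0.0003
```

{"op": "drive_tool", "data": {
  "targets": [
    [0,0,-0.001,0],
    [0,0,-0.001,0],
    [0,0,-0.001,0],
    [0,0,-0.001,0],
    [0,0,0,0]
  ]
}}

```text
clock: 12.68
position: [0.4337, 0.2993, 0.1428]
ee_rot: [0.0, 0.98, 0.199, -0.0]
contact_force: [-0.7, -0.0, 1.3]
width: 0.0002
```

{"op": "drive_tool", "data": {
  "targets": [
    [0,0,-0.001,0],
    [0,0,-0.001,0],
    [0,0,-0.001,0],
    [0,0,-0.001,0],
    [0,0,0,0]
  ]
}}

```text
clock: 13.3
position: [0.4338, 0.2993, 0.1389]
ee_rot: [0.0, 0.98, 0.199, -0.0]
contact_force: [-1.9, 0.3, 1.6]
width: 0.0001
```

{"op": "drive_tool", "data": {
  "targets": [
    [0,0,-0.001,0],
    [0,0,-0.001,0],
    [0,0,0,0],
    [0,0,0,0],
    [0,0,0,0]
  ]
}}

```text
clock: 13.92
position: [0.4337, 0.2993, 0.1371]
ee_rot: [0.0, 0.98, 0.199, -0.0]
contact_force: [-2.1, -0.2, 5.3]
width: -0.0002
```

{"op": "drive_tool", "data": {
  "targets": [
    [0,0,-0.001,0],
    [0,0,0,0],
    [0,0,0,0],
    [0,0,0,0],
    [0,0,0,0]
  ]
}}

```text
clock: 14.55
position: [0.4337, 0.2993, 0.1363]
ee_rot: [0.0, 0.98, 0.199, 0.0]
contact_force: [-2.3, -0.6, 6.6]
width: -0.0
```

{"op": "drive_tool", "data": {
  "targets": [
    [0,0,0.01,0],
    [0,0,0.02,0],
    [0,0,0.03,0],
    [0,0,0.035,0],
    [0,0,0.03,0]
  ]
}}

```text
clock: 15.18
position: [0.4343, 0.2993, 0.2624]
ee_rot: [0.0, 0.98, 0.199, 0.001]
contact_force: [0.6, 1.1, -0.5]
width: 0.0002
```

{"op": "drive_tool", "data": {
  "targets": [
    [0.0125,-0.058,0,0],
    [0.0125,-0.058,0,0],
    [0.0125,-0.058,0,0],
    [0.0125,-0.058,0,0],
    [0.0133,-0.058,0,0]
  ]
}}

```text
clock: 15.8
position: [0.4976, 0.0072, 0.2613]
ee_rot: [0.0, 0.98, 0.199, 0.001]
contact_force: [-0.0, 0.7, -1.0]
width: -0.0001
```

```bash
python3 - <<'E'
from rig import cams,sensors,spotter
import cv2,numpy as np
a=cams.get_image("scene")["color"];b=cams.get_image("top")["color"]
cut=lambda i,y,x:cv2.resize(i[y:y+75,x:x+90,::-1],(400,333),interpolation=cv2.INTER_CUBIC)
cv2.imwrite("pics/f.png",np.hstack([cut(a,200,360),cut(a,155,290)]))
s=sensors.get_state();print(s["position"],s["contact_force"])
for q in("heater_bar_top","spinner_key_top","mixer_bar_top"):
  for c in("scene","top"):print(q,c,[(d["point"],d["score"]) for d in spotter.landmark_of(q,c)[:2]])
E
```

```text
[0.49895266 0.00375613 0.26121641] [0.46341004 1.42194394 0.88163898]
heater_bar_top scene [([0.4715, -0.2522, 0.0852], 0.46)]
heater_bar_top top [([0.4667, -0.2463, 0.0826], 0.69), ([0.3691, 0.0171, 0.0024], 0.47)]
spinner_key_top scene [([0.4311, 0.2991, 0.062], 0.48)]
spinner_key_top top [([0.4322, 0.3051, 0.0663], 0.55)]
mixer_bar_top scene [([0.5009, 0.0084, 0.0837], 0.41)]
mixer_bar_top top []
```

View pics/f.png

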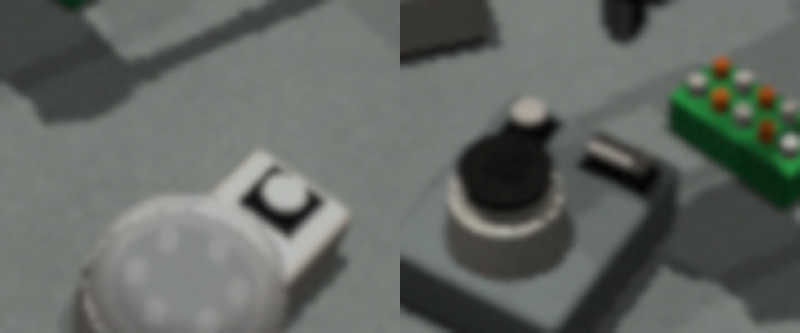

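Centrifuge key is down: its cap reads about 64 mm, was 72–76. The mixer bar is still up at (600,155) in the crop. Descending on the mixer.

{"op": "drive_tool", "data": {
  "targets": [
    [0,0,-0.025,0],
    [0,0,-0.03,0],
    [0,0,-0.025,0],
    [0,0,-0.015,0],
    [0,0,-0.004,0]
  ]
}}

```text
clock: 16.82
position: [0.4968, 0.0101, 0.1613]
ee_rot: [-0.0, 0.98, 0.199, -0.001]
contact_force: [-0.2, -0.1, 0.1]
width: -0.0001
```

{"op": "drive_tool", "data": {
  "targets": [
    [0,0,-0.002,0],
    [0,0,-0.002,0],
    [0,0,-0.001,0],
    [0,0,0,0],
    [0,0,0,0]
  ]
}}

```text
clock: 17.45
position: [0.4972, 0.0092, 0.1571]
ee_rot: [0.0, 0.98, 0.198, 0.0]
contact_force: [0.2, 1.0, 0.0]
width: 0.0002
```

{"op": "drive_tool", "data": {
  "targets": [
    [0,0,-0.001,0],
    [0,0,-0.001,0],
    [0,0,-0.001,0],
    [0,0,-0.001,0],
    [0,0,0,0]
  ]
}}

```text
clock: 18.08
position: [0.4971, 0.0093, 0.153]
ee_rot: [0.0, 0.98, 0.199, -0.0]
contact_force: [0.0, -0.5, 1.6]
width: 0.0
```

{"op": "drive_tool", "data": {
  "targets": [
    [0,0,-0.001,0],
    [0,0,-0.001,0],
    [0,0,-0.001,0],
    [0,0,-0.001,0],
    [0,0,0,0]
  ]
}}

```text
clock: 18.7
position: [0.4971, 0.0093, 0.1488]
ee_rot: [0.0, 0.98, 0.199, -0.0]
contact_force: [-0.4, -0.6, 2.8]
width: -0.0002
```

{"op": "drive_tool", "data": {
  "targets": [
    [0,0,-0.001,0],
    [0,0,-0.001,0],
    [0,0,-0.001,0],
    [0,0,-0.001,0],
    [0,0,0,0]
  ]
}}

```text
clock: 19.32
position: [0.4971, 0.0093, 0.1449]
ee_rot: [0.0, 0.98, 0.199, -0.0]
contact_force: [-1.5, -0.3, 1.8]
width: 0.0001
```

{"op": "drive_tool", "data": {
  "targets": [
    [0,0,-0.001,0],
    [0,0,-0.001,0],
    [0,0,0,0],
    [0,0,0,0],
    [0,0,0,0]
  ]
}}

```text
clock: 19.95
position: [0.4971, 0.0093, 0.1432]
ee_rot: [0.0, 0.98, 0.199, 0.0]
contact_force: [-1.3, 0.0, 4.7]
width: 0.0
```

Bottomed out at about 4.7 N. One more mm, then retreat upward and clear for a final check.

{"op": "drive_tool", "data": {
  "targets": [
    [0,0,-0.001,0],
    [0,0,0,0],
    [0,0,0,0],
    [0,0,0,0],
    [0,0,0,0]
  ]
}}

```text
clock: 20.58
position: [0.4971, 0.0093, 0.1423]
ee_rot: [0.0, 0.98, 0.199, 0.0]
contact_force: [-1.9, -0.4, 6.1]
width: 0.0
```

{"op": "drive_tool", "data": {
  "targets": [
    [0,0,0.01,0],
    [0,0,0.02,0],
    [0,0,0.03,0],
    [0,0,0.035,0],
    [0,0,0.035,0]
  ]
}}

```text
clock: 21.2
position: [0.497, 0.0094, 0.273]
ee_rot: [-0.0, 0.98, 0.199, -0.0]
contact_force: [1.1, -0.1, 0.3]
width: -0.0003
```

{"op": "drive_tool", "data": {
  "targets": [
    [-0.01,0.04,0.01,0],
    [-0.01,0.04,0.01,0],
    [-0.01,0.04,0.01,0],
    [-0.01,0.02,0,0],
    [0,0,0,0]
  ]
}}

```text
clock: 21.82
position: [0.4564, 0.1504, 0.3021]
ee_rot: [-0.0, 0.98, 0.2, 0.0]
contact_force: [0.2, 0.3, 0.4]
width: -0.0001
```

{"op": "drive_tool", "data": {
  "targets": [
    [0,0,0,0],
    [0,0,0,0],
    [0,0,0,0],
    [0,0,0,0],
    [0,0,0,0]
  ]
}}

```text
clock: 22.45
position: [0.4572, 0.1491, 0.3019]
ee_rot: [0.0, 0.98, 0.198, -0.0]
contact_force: [0.4, 0.3, 0.1]
width: -0.0
```

```bash
python3 - <<'E'
from rig import cams,sensors,spotter
import cv2,numpy as np
a=cams.get_image("scene")["color"];b=cams.get_image("top")["color"]
cut=lambda i,y,x,w=90:cv2.resize(i[y:y+w*75//90,x:x+w,::-1],(400,300),interpolation=cv2.INTER_CUBIC)
cv2.imwrite("pics/g.png",np.vstack([np.hstack([cut(a,200,360),cut(a,155,290)]),np.hstack([cut(a,100,240),cut(b,110,180,320)])]))
s=sensors.get_state();print(s["clock"],s["position"],s["contact_force"])
for q in("heater_bar_top","spinner_key_top","mixer_bar_top","heater","spinner","mixer","rack","reagent","tipbox"):
  for c in("scene","top"):print(q,c,[(np.round(d["point"],4).tolist(),round(d["score"],2)) for d in spotter.landmark_of(q,c)[:2]])
E
```

```text
22.55 [0.45712754 0.14923014 0.30188696] [ 0.02466193 -0.73509705 -0.35381126]
heater_bar_top scene [([0.4701, -0.2499, 0.0835], 0.54)]
heater_bar_top top [([0.4649, -0.2471, 0.0814], 0.64), ([0.3698, 0.0149, 0.0004], 0.42)]
spinner_key_top scene [([0.4333, 0.2961, 0.0672], 0.55), ([0.515, -0.305, -0.0023], 0.24)]
spinner_key_top top []
mixer_bar_top scene [([0.4988, 0.0108, 0.0754], 0.39)]
mixer_bar_top top [([0.4951, 0.0072, 0.0762], 0.64)]
heater scene [([0.5137, -0.3058, -0.002], 0.65)]
heater top [([0.5148, -0.3048, -0.0002], 0.9)]
spinner scene [([0.5033, 0.3106, 0.004], 0.77)]
spinner top [([0.5075, 0.3131, 0.003], 0.55), ([0.5613, -0.0018, 0.0029], 0.17)]
mixer scene [([0.5618, 0.0019, -0.0033], 0.61)]
mixer top [([0.5612, -0.002, 0.0033], 0.8)]
rack scene [([0.3735, 0.0092, 0.0015], 0.89)]
rack top [([0.3701, 0.018, 0.0002], 0.88)]
reagent scene [([0.769, 0.1722, -0.0034], 0.88)]
reagent top [([0.7732, 0.1749, 0.0039], 0.78), ([0.4671, -0.2511, 0.0826], 0.62)]
tipbox scene [([0.7734, -0.211, 0.0048], 0.87)]
tipbox top [([0.7706, -0.2058, -0.0029], 0.9)]
```

View pics/g.png

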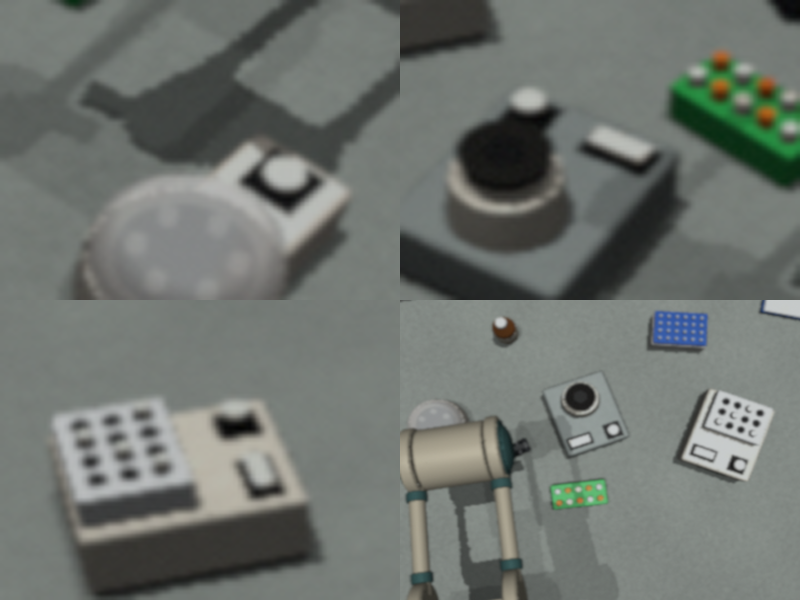

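The three keys sit low, the round keys at (530,100) and (237,412) still stand up, nothing has moved, and the arm is clear. Handing in.

```bash
python3 -c "
from rig import manip;print(manip.sign_off())"
```

```text
the job is handed in; nothing more can be done
None
```

I pressed the heater's bar key, the centrifuge's key and the mixer's bar key in that order with the closed fingertips. I then raised the arm clear of everything and handed the job in at about 22.6 s. No verdict was reported.

- **Force:** each key bottomed out at about 5.5–6.6 N, and no reading at the end of a move came near 20 N.
- **Keys down:** the cap tops last read about 82, 67 and 76 mm, against 82, 68 and 74 mm expected for keys left down.
- **Round keys:** both still look up in the last picture; I judged this by eye and did not measure it.
- **Positions:** all instruments and bystanders read within about 5 mm of their starting places, roughly the detector's accuracy.
- **Checks that disagreed or failed:**
  - The two cameras put the rack about 9 mm apart in y, both before and after, so I took that as detector bias rather than movement.
  - In the last check the top camera did not find the centrifuge key, because the arm was over it; that reading is from the scene camera alone.

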